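Pack the courier box with standards and samples in two layers

TASK

Pack the open grey foam box for the courier: stand the amber jar in the round nest and the carton in the long nest on the floor of the box, then lay the white divider tray level on the ledge above them, and then set the orange vial rack in the tray's long nest and the green-lidded tub in its round nest. Everything ends upright and flat inside its nest; set each thing down rather than dropping it, and leave the clear solvent bottle and the wrench where they are.

Things in the scene. Friction and masses are not known exactly. Their poses are not given: they have to be found in the camera images.
- jar_mid (a point): Squat amber glass jar with a white screw lid and a paper label, upright; 50 mm diameter, 56 mm tall, about 150 g. Point at its centre, half-way up (28 mm above its underside); z up along its axis.
- carton_mid (a point): Small brown cardboard carton of column spares with white side labels; 64 mm long (its x), 40 mm wide (its y), 54 mm tall, about 140 g. Point at its centre, 27 mm above its underside.
- rack_mid (a point): Orange vial rack, a solid block 64 mm long (its x), 34 mm wide (its y) and 36 mm tall, with two rows of four blue-capped glass vials standing out of its top to 50 mm in all, about 90 g. Grip it across its 34 mm width by the orange block. Point at its centre, 25 mm above its underside.
- tub_mid (a point): Small white plastic tub with a green lid; 46 mm diameter, 42 mm tall, about 70 g. Point at its centre, 21 mm above its underside.
- divider_grip (a point): White divider tray 196 (x) x 160 (y) x 5 mm, 220 g, loose. Point in its black central grip tab (12 mm along x, 56 along y, top 50 mm over the underside), 36 mm above the underside. On top two teal nests, floors 30 mm and lip tops 24 mm below the point: long one at x=-51 mm, y=0 (inside 78 along x, 48 along y) for the rack; round one at x=+52, y=0 (inside 62 mm across) for the tub.
- box: Open grey foam box, fixed; outside 252 (x) x 216 (y) x 110 mm tall; origin: centre of underside. Inside, floor at 25 mm height; 172 x 136 mm up to a ledge all round at 92 mm, above it 212 x 176 mm. The divider lies on the ledge, its x along the box's x, either way round, 8 mm clear each side (grip point then at 128 mm). Floor nests lie 44 mm either side of centre along x; ends vary.
- nest_long: Long teal nest on the floor of the box, for the carton: inside 78 mm (its x, parallel to the box's x) by 56 mm (y), with a lip 6 mm above its own floor. Origin at the centre of its underside, 25 mm above the bench; its floor lies 3 mm above the origin.
- nest_round: Round teal nest on the floor of the box, for the amber jar: inside 66 mm diameter, lip 6 mm above its own floor. Origin at the centre of its underside, 25 mm above the bench; its floor lies 3 mm above the origin.
- solvent_mid (a point): Bystander: clear glass solvent bottle with a blue cap, loose among the goods, 56 mm diameter, 115 mm tall. Point at its centre, half-way up. Not to be moved.
- wrench: Bystander: small steel fittings wrench, 130 mm long, lying loose on the bench at the far side of the goods. Not to be moved.
Mind the look-alikes: they are no part of the job. Of the things that look like the part that bears tub_mid, the largest one is meant.

How it is judged:
By the outcome, as a careful person would: the job done as asked, in the order asked, and still so for the second after the job is handed in, with the robot touching nothing.
It also fails if it takes over 144 s, if anything falls off the work surface, if the arm or the gripper's body presses on something with over 40 N, if the wrist force passes 120 N, or if a joint passes its speed limit or range.

ROBOT

A 6-joint arm with a two-finger parallel gripper is mounted at the origin on the work surface. World frame = base frame: x ahead of the robot, y to its left, z up, the work surface at z = 0. Lengths are in m, angles in rad, forces in N, time in s.
With the tool pointing down it reaches from about 0.375 to 0.9 m from the base axis. Payload 3.1 kg.
Tool frame: the origin (TCP) lies midway between the tips of the shut fingers; the grasp point (between the pads) lies 19 mm behind it (robot.grip_depth is the distance from the TCP to the grasp point, in m); z points along the fingers, y is the direction in which the jaws open and shut (so a half turn about z gives the same grasp; the last joint's range is limited). The gripper opens to 87 mm and grips with 3 to 60 N. Pads are 19 mm wide; open, the fingers measure 117 mm over their backs; the gripper's body (75 mm by 190 mm) begins 51 mm behind the grasp point.
Start: joints at [0.928, 0.527, 1.433, -0, 1.181, -0.178], TCP at [0.28, 0.559, 0.223] pointing down, gripper open.
Joint ranges: [-3.08, 3.08], [-0.75, 2.2], [0.22, 2.44], [-1.43, 4.57], [0, 2.65], [-2.85, 2.85]. Speed limits (rad/s): [2.79, 2.79, 3.14, 3.14, 3.14, 3.14].

INTERFACE

Orientations are given as a unit quaternion [x, y, z, w].
In Python, from rig import robot gives the robot as it stands.
- The arm moves only by the tool carry_out, never from a script. Its arguments are lists of equal length, an entry for each row: "dr": the turn, a rotation vector about the world's x, y, z in rad, a list of three; "translation": the shift along the world's x, y, z in cm, a list of three; "grip": the opening, from 0 (shut) to 1 (fully open). A call has 1 to 20 rows; each row is the pose to reach, as a shift and turn from the pose commanded when the call began; what a row does not reach only later rows make up. A row lasts 1/12 s, in which the tool goes at most 41.7 mm and 7.16 degrees, less where a joint would pass 70% of its speed; a pose out of reach is approached as far as the arm can. A call with a gripper value outside its range is refused whole. The fingers move at their own pace and stop on an object; "newtons" is the grip in N (left out, the last holds). Time passes only in rows, so rows that repeat a pose let the fingers close. It gives the time, the measured TCP pose, the force and the opening at its end, in the units of the state.
- robot.get_obs(): the state, without advancing time (a new reading comes with each control period).
- robot.camera(name): name is "scene" or "top" or "wrist"; returns a dict with "color" (420x560x3 uint8, blue, green, red), "camera_matrix" (3x3 intrinsics, pixels), "T" (4x4, takes a point from camera to world coordinates). Camera axes: x right, y down, z forward; pixel columns grow to the right and rows downward; lengths in m; the calibration is good to about 2 mm. A picture is of the moment at which its call begins. There is no depth.
- robot.hand_in(): hands the job in, once; it reports no verdict.
The state is a dict: "time": time; "q": joint angles; "joint_velocities": joint speeds; "joint_torque": joint torques, N m; "position": TCP position; "tool_rot": TCP orientation; "ft_force": force on the tool from outside, world axes, zero at the start; "moment": the same for the moment, N m; "grip_width": finger opening in m.
Only numpy, scipy, OpenCV 4.12 (cv2) and the standard library are available. Lean on these libraries where they do the work, as an engineer would, in place of code of your own. Each camera call takes 0.05 s, during which the arm holds its last target. There are 200 camera calls.

## Working session

There is one attempt and no reset: what is moved stays moved. The work goes in short steps, Python scripts to look and compute and a tool call to move; the robot and the scene stay as the last step left them, time stands still between calls to the robot, and variables do not carry over. Pictures are saved under pics/ and viewed, about 12 in all and at most 16, crops included, and the job is handed in when it is done.

Besides the shell and the picture viewer there is one more tool, called after "Emit:" as name(argument=value, ...) on one line, values as JSON. carry_out: Moves the arm, as the interface text tells. Its arguments: {"type":"object","properties":{"dr":{"type":"array"},"translation":{"type":"array"},"grip":{"type":"array"},"newtons":{"type":"number"}},"required":["dr","translation","grip"]}

```bash
mkdir -p pics; cat > h.py <<'E'
import numpy as np, cv2
from rig import robot
def cam(n):
    c=robot.camera(n); return c["color"].copy(),np.array(c["camera_matrix"]),np.array(c["T"])
def ray(K,T,u,v,z):
    d=T[:3,:3]@np.linalg.solve(K,[u,v,1.]); o=T[:3,3]; return o+d*(z-o[2])/d[2]
def proj(K,T,p):
    c=T[:3,:3].T@(np.array(p)-T[:3,3]); c=K@c; return c[:2]/c[2]
E
python3 - <<'E'
from h import *
for n in("top","scene"):
    i,K,T=cam(n); cv2.imwrite(f"pics/{n}0.png",i); np.savez(f"{n}0.npz",K=K,T=T); print(n,K.round(1).tolist(),T.round(3).tolist())
print(robot.get_obs())
E
```

```text
top [[467.0, 0.0, 284.5], [0.0, 467.0, 202.2], [0.0, 0.0, 1.0]] [[0.006, -0.996, 0.088, 0.451], [-1.0, -0.009, -0.03, -0.017], [0.03, -0.088, -0.996, 1.195], [0.0, 0.0, 0.0, 1.0]]
scene [[480.8, 0.0, 287.1], [0.0, 480.8, 214.2], [0.0, 0.0, 1.0]] [[0.296, 0.642, -0.707, 1.423], [0.955, -0.198, 0.22, -0.302], [0.002, -0.741, -0.672, 0.884], [0.0, 0.0, 0.0, 1.0]]
{'time': 0.1, 'q': array([ 9.28479427e-01,  5.28394422e-01,  1.43379245e+00, -8.45332225e-06,
        1.18140855e+00, -1.78498291e-01]), 'joint_velocities': array([-3.82266291e-04, -1.39177933e-03, -2.34832796e-03,  9.63282472e-05,
        1.63639422e-03, -1.25308106e-03]), 'joint_torque': array([-3.89404095e-04, -4.40986633e+01, -1.77150303e+01,  6.33937656e-02,
        5.34474151e-02, -5.11641247e-05]), 'position': array([0.27916889, 0.55843366, 0.22165064]), 'tool_rot': array([ 2.29834452e-01,  9.73229224e-01, -9.19787946e-04, -3.95951717e-04]), 'ft_force': array([ 0.52150872, -0.74950477,  0.6712865 ]), 'moment': array([-0.00668337,  0.01160747, -0.02606297]), 'grip_width': 0.08699918636190683}
```

View pics/top0.png

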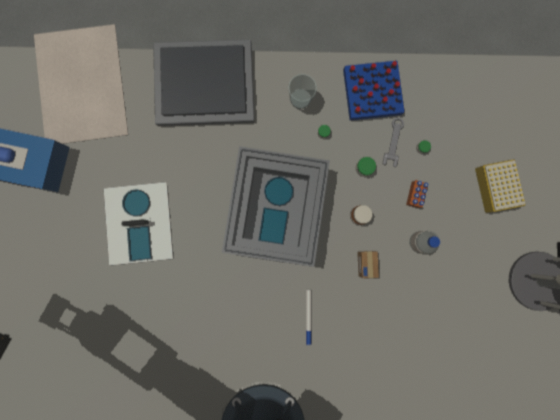

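View pics/scene0.png

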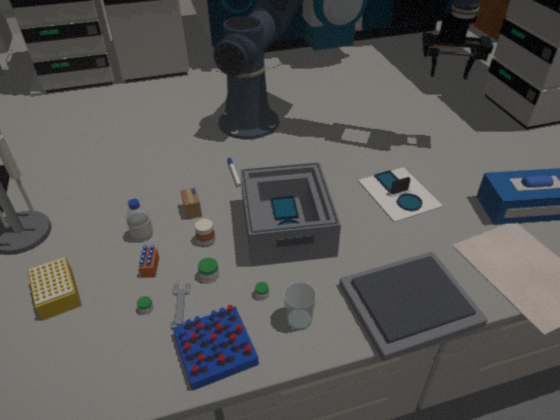

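The top view shows the box at (278,206), divider (138,223), jar (363,215), carton (369,264), rack (418,194) and solvent bottle (427,242). The green-lidded candidates are (324,131), (367,167) and (425,147). (367,167) is clearly the largest, so it is the tub meant; I'll confirm it in an enlarged crop.

```bash
cat > m.py <<'E'
from h import *
i=cv2.imread("pics/top0.png"); d=np.load("top0.npz"); K,T=d["K"],d["T"]
cv2.imwrite("pics/crop1.png",cv2.resize(i[110:290,310:460],None,fx=3.3,fy=3.3,interpolation=cv2.INTER_CUBIC))
hsv=cv2.cvtColor(i,cv2.COLOR_BGR2HSV)
def comp(name,lo,hi,z,roi,amin=20):
    x0,y0,x1,y1=roi; m=cv2.inRange(hsv,np.array(lo),np.array(hi)); k=np.zeros_like(m); k[y0:y1,x0:x1]=m[y0:y1,x0:x1]
    cs,_=cv2.findContours(k,cv2.RETR_EXTERNAL,cv2.CHAIN_APPROX_NONE)
    for c in cs:
        if cv2.contourArea(c)<amin: continue
        P=np.array([ray(K,T,u,v,z)[:2] for u,v in c[:,0]]).astype(np.float32)*1000
        (cx,cy),(w,h),a=cv2.minAreaRect(P); (ex,ey),r=cv2.minEnclosingCircle(P)
        M=cv2.moments(c); print(name,"px",round(M["m10"]/M["m00"]),round(M["m01"]/M["m00"]),"rect",round(cx),round(cy),round(w),round(h),round(a,1),"circ",round(ex),round(ey),round(r))
comp("green",(45,100,40),(80,255,255),.042,(310,110,450,190))
comp("jarlid",(0,0,170),(40,110,255),.056,(345,195,385,230))
comp("carton",(8,60,80),(25,255,255),.054,(350,245,390,285))
comp("rack",(0,120,80),(14,255,255),.036,(400,175,440,215))
comp("nest",(85,80,30),(105,255,255),.03,(250,165,305,250))
comp("dnest",(85,80,30),(105,255,255),.01,(105,180,175,265))
comp("div",(0,0,150),(179,60,255),.005,(95,175,180,270),300)
g=cv2.inRange(hsv,np.array((0,0,60)),np.array((179,60,120)))
for n,p,z in [("boxTL",(242,149),.11),("TR",(328,160),.11),("BR",(312,264),.11),("BL",(226,254),.11),("tab?",(138,223),.05),("solv",(433,242),.115)]: print(n,ray(K,T,*p,z).round(3))
E
python3 m.py
```

```text
green px 366 166 rect 646 -256 41 43 0.7 circ 646 -256 22
green px 424 146 rect 698 -403 26 26 88.9 circ 698 -403 15
green px 324 131 rect 734 -149 25 26 90.0 circ 735 -149 14
carton px 369 264 rect 402 -255 63 49 0.3 circ 401 -255 39
rack px 412 194 rect 575 -372 65 33 10.3 circ 577 -382 33
nest px 273 225 rect 495 -23 60 81 81.6 circ 495 -23 48
nest px 278 191 rect 583 -36 68 68 0.6 circ 583 -36 35
dnest px 139 243 rect 450 312 78 49 6.5 circ 450 312 44
dnest px 136 202 rect 551 323 58 60 0.5 circ 551 324 31
div px 137 218 rect 501 319 196 158 6.3 circ 501 319 124
boxTL [0.671 0.052 0.11 ]
TR [ 0.647 -0.151  0.11 ]
BR [ 0.404 -0.113  0.11 ]
BL [0.426 0.085 0.11 ]
tab? [0.498 0.305 0.05 ]
solv [ 0.456 -0.395  0.115]
```

View pics/crop1.png

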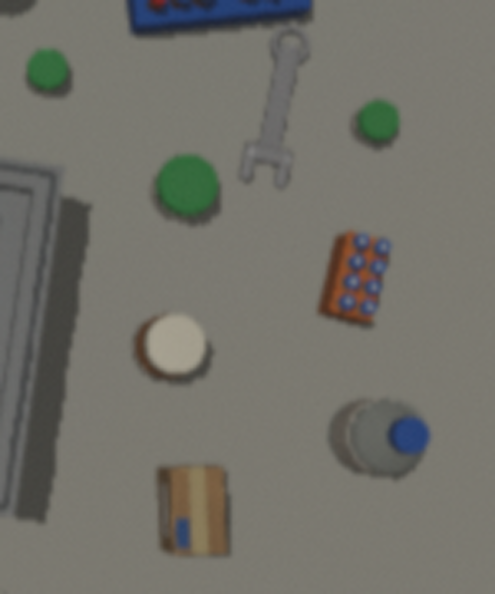

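The crop confirms it: the lid at pixel (366,166) is about 44 mm across, against 26 mm for the other two. It is the tub, at about (0.646,-0.256). Sizes of the nests and divider match the given ones. Moving over the jar with jaws along world x, so that the gripper's body stays clear of the box.

Emit:
carry_out(dr=[[0,0,-1.107],[0,0,-1.107],[0,0,-1.107],[0,0,-1.107],[0,0,-1.107],[0,0,-1.107],[0,0,-1.107],[0,0,-1.107],[0,0,-1.107],[0,0,-1.107],[0,0,-1.107],[0,0,-1.107],[0,0,-1.107],[0,0,-1.107],[0,0,-1.107],[0,0,-1.107],[0,0,-1.107],[0,0,-1.107],[0,0,-1.107],[0,0,-1.107]], translation=[[25,-80,0],[25,-80,0],[25,-80,0],[25,-80,0],[25,-80,0],[25,-80,0],[25,-80,0],[25,-80,0],[25,-80,0],[25,-80,0],[25,-80,0],[25,-80,0],[25,-80,0],[25,-80,0],[25,-80,0],[25,-80,0],[25,-80,0],[25,-80,0],[25,-80,0],[25,-80,0]], grip=[1,1,1,1,1,1,1,1,1,1,1,1,1,1,1,1,1,1,1,1], newtons=20)

```text
time: 1.77
position: [0.528, -0.2384, 0.2221]
tool_rot: [0.707, 0.707, -0.0, -0.001]
ft_force: [0.5, 0.6, -0.0]
grip_width: 0.0872
```

```bash
cat > w.py <<'E'
from h import *; import sys
i,K,T=cam("wrist"); n=sys.argv[1]; cv2.imwrite(f"pics/{n}.png",i); np.savez(f"{n}.npz",K=K,T=T)
o=robot.get_obs(); R=cv2.Rodrigues(np.zeros(3))[0]
from scipy.spatial.transform import Rotation
y=Rotation.from_quat(o["tool_rot"]).as_matrix()[:,1]
print("t",o["time"],"p",o["position"].round(4),"jaw",np.degrees(np.arctan2(y[1],y[0])).round(1),"q6",o["q"][5].round(2),"w",round(o["grip_width"],4),"cam",T[:3,3].round(3))
E
python3 w.py w1; python3 - <<'E'
from h import *
d=np.load("top0.npz"); print(ray(d["K"],d["T"],363.3,214.2,.056), ray(d["K"],d["T"],370.9,264.8,.054))
E
```

```text
t 1.8167 p [ 0.532  -0.2478  0.2226] jaw -0.2 q6 -0.62 w 0.0871 cam [ 0.528 -0.167  0.385]
[ 0.52343059 -0.2441259   0.056     ] [ 0.40009429 -0.26205759  0.054     ]
```

View pics/w1.png

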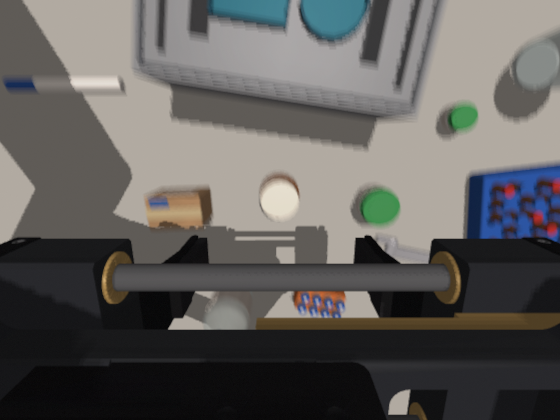

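The wrist view shows the carton (175,209), jar lid (280,200), tub (380,207) and rack (320,303), with the box above. Measuring them from here.

```bash
cat > mw.py <<'E'
from h import *
i=cv2.imread("pics/w1.png"); d=np.load("w1.npz"); K,T=d["K"],d["T"]; hsv=cv2.cvtColor(i,cv2.COLOR_BGR2HSV)
def comp(name,lo,hi,z,roi,amin=100):
    x0,y0,x1,y1=roi; m=cv2.inRange(hsv,np.array(lo),np.array(hi)); k=np.zeros_like(m); k[y0:y1,x0:x1]=m[y0:y1,x0:x1]
    cs,_=cv2.findContours(k,cv2.RETR_EXTERNAL,cv2.CHAIN_APPROX_NONE)
    for c in cs:
        if cv2.contourArea(c)<amin: continue
        P=np.array([ray(K,T,u,v,z)[:2] for u,v in c[:,0]]).astype(np.float32)*1000
        (cx,cy),(w,h),a=cv2.minAreaRect(P); (ex,ey),r=cv2.minEnclosingCircle(P)
        print(name,cv2.boundingRect(c),"rect",round(cx),round(cy),round(w),round(h),round(a,1),"circ",round(ex),round(ey),round(r))
print(T.round(3).tolist())
comp("jar",(10,0,150),(35,90,255),.056,(255,172,306,225))
comp("tub",(45,100,40),(80,255,255),.042,(355,180,410,230))
comp("carton",(5,70,90),(25,255,255),.054,(135,180,215,240))
comp("nest",(85,120,50),(105,255,255),.03,(195,0,380,50))
for z in(0,.034,.054): print("c corners",z,[ray(K,T,*p,z)[:2].round(3).tolist() for p in((146,194),(203,192),(146,229),(203,228))])
c=np.hstack([cv2.resize(i[180:240,135:225],None,fx=4,fy=4,interpolation=3),cv2.resize(i[270:330,280:370],None,fx=4,fy=4,interpolation=3)])
cv2.imwrite("pics/crop2.png",c)
E
python3 mw.py
```

```text
[[1.0, -0.001, -0.002, 0.528], [-0.002, -0.966, -0.259, -0.167], [-0.002, 0.259, -0.966, 0.385], [0.0, 0.0, 0.0, 1.0]]
jar (255, 172, 51, 53) rect 526 -245 61 59 89.9 circ 526 -245 42
tub (361, 190, 39, 34) rect 646 -259 42 43 47.9 circ 647 -258 23
carton (145, 189, 65, 41) rect 407 -258 48 75 89.9 circ 408 -257 43
nest (301, 0, 67, 38) rect 583 -54 35 69 89.9 circ 584 -42 35
nest (209, 0, 79, 25) rect 493 -47 22 83 89.9 circ 493 -42 42
c corners 0 [[0.346, -0.251], [0.423, -0.248], [0.34, -0.301], [0.419, -0.299]]
c corners 0.034 [[0.362, -0.244], [0.432, -0.241], [0.357, -0.289], [0.429, -0.288]]
c corners 0.054 [[0.372, -0.239], [0.438, -0.237], [0.367, -0.282], [0.435, -0.281]]
```

View pics/crop2.png

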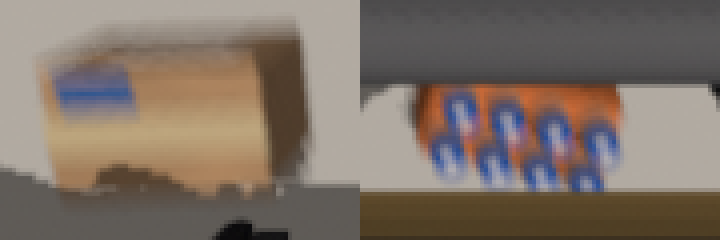

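Carton ≈ (0.402,-0.261), yaw +3°; jar ≈ (0.525,-0.245); rack yaw ≈ -14°. Now descending on the jar.

Emit:
carry_out(dr=[[0,0,0],[0,0,0],[0,0,0],[0,0,0],[0,0,0],[0,0,0],[0,0,0],[0,0,0],[0,0,0]], translation=[[-0.5,-0.4,-4],[-0.5,-0.4,-8],[-0.5,-0.4,-12],[-0.5,-0.4,-15],[-0.5,-0.4,-15],[-0.5,-0.4,-15],[-0.5,-0.4,-15],[-0.5,-0.4,-15],[-0.5,-0.4,-15]], grip=[1,1,1,1,1,1,1,1,1], newtons=25)

```text
time: 2.57
position: [0.5246, -0.2413, 0.075]
tool_rot: [0.707, 0.707, 0.0, 0.002]
ft_force: [0.3, -0.5, -0.5]
grip_width: 0.0869
```

```bash
python3 - <<'E'
from h import *
print(robot.get_obs()["position"])
d=np.load("top0.npz");w=np.load("w1.npz")
print("rack",ray(d["K"],d["T"],420.9,193,.05).round(4),ray(w["K"],w["T"],320.9,307.3,.05).round(4))
print("jar",ray(w["K"],w["T"],280,200,.056).round(4),"tub",ray(w["K"],w["T"],380.5,207,.042).round(4))
E
```

```text
[ 0.5246184  -0.24128622  0.07500709]
rack [ 0.5778 -0.3899  0.05  ] [ 0.579  -0.3909  0.05  ]
jar [ 0.5263 -0.2462  0.056 ] tub [ 0.6475 -0.2584  0.042 ]
```

Emit:
carry_out(dr=[[0,0,0],[0,0,0],[0,0,0],[0,0,0],[0,0,0],[0,0,0],[0,0,0],[0,0,0],[0,0,0],[0,0,0],[0,0,0],[0,0,0]], translation=[[0,-0.4,-2.5],[0,-0.4,-5.2],[0,-0.4,-5.2],[0,-0.4,-5.2],[0,-0.4,-5.2],[0,-0.4,-5.2],[0,-0.4,-5.2],[0,-0.4,-5.2],[0,-0.4,-5.2],[0,-0.4,-5.2],[0,-0.4,-5.2],[0,-0.4,-5.2]], grip=[1,1,1,1,0,0,0,0,0,0,0,0])

```text
time: 3.57
position: [0.5235, -0.2446, 0.0209]
tool_rot: [0.707, 0.707, 0.0, 0.0]
ft_force: [0.4, 0.7, 3.0]
grip_width: 0.0482
```

Emit:
carry_out(dr=[[0,0,0],[0,0,0],[0,0,0],[0,0,0],[0,0,0],[0,0,0]], translation=[[0,0,2],[0,0,6],[0,0,10],[0,0,14],[0,0,18],[0,0,18]], grip=[0,0,0,0,0,0])

```text
time: 4.07
position: [0.5272, -0.2472, 0.2085]
tool_rot: [0.707, 0.707, 0.001, 0.008]
ft_force: [1.6, -0.6, -1.5]
grip_width: 0.048
```

Emit:
carry_out(dr=[[0,0,1.431],[0,0,1.431],[0,0,1.431],[0,0,1.431],[0,0,1.431],[0,0,1.431],[0,0,1.431],[0,0,1.431],[0,0,1.431],[0,0,1.431],[0,0,1.431],[0,0,1.431],[0,0,1.431],[0,0,1.431],[0,0,1.431]], translation=[[5.8,20.9,0],[5.8,20.9,0],[5.8,20.9,0],[5.8,20.9,0],[5.8,20.9,0],[5.8,20.9,0],[5.8,20.9,0],[5.8,20.9,0],[5.8,20.9,0],[5.8,20.9,0],[5.8,20.9,0],[5.8,20.9,0],[5.8,20.9,0],[5.8,20.9,0],[5.8,20.9,0]], grip=[0,0,0,0,0,0,0,0,0,0,0,0,0,0,0])

```text
time: 5.32
position: [0.5807, -0.0354, 0.2]
tool_rot: [0.071, 0.998, 0.0, -0.001]
ft_force: [0.1, -0.3, -1.0]
grip_width: 0.0483
```

```bash
python3 w.py w2
```

```text
t 5.3667 p [ 0.5808 -0.0354  0.2001] jaw 81.9 q6 -1.68 w 0.0485 cam [ 0.51  -0.025  0.363]
```

View pics/w2.png

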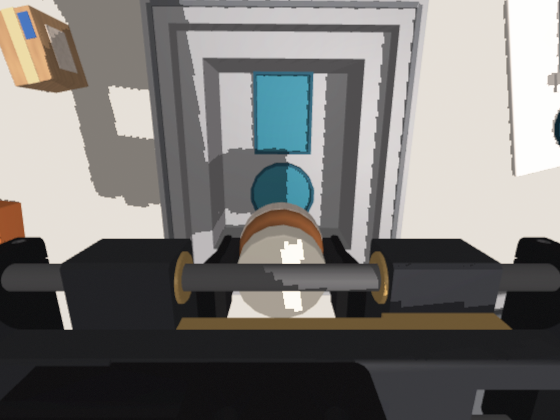

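The box is square in the view: long nest at (282,113), round nest at (282,192), and the jar held above it at (282,240). Refining the nest positions.

```bash
python3 - <<'E'
from h import *
i=cv2.imread("pics/w2.png"); d=np.load("w2.npz"); K,T=d["K"],d["T"]; hsv=cv2.cvtColor(i,cv2.COLOR_BGR2HSV)
m=cv2.inRange(hsv,np.array((85,120,30)),np.array((105,255,255))); m[:, :240]=0; m[:,330:]=0; m[230:]=0
cs,_=cv2.findContours(m,cv2.RETR_EXTERNAL,cv2.CHAIN_APPROX_NONE)
for c in cs:
    if cv2.contourArea(c)<200: continue
    P=np.array([ray(K,T,u,v,.032)[:2] for u,v in c[:,0]]).astype(np.float32)*1000
    Q=c[:,0]; l,r,t=Q[Q[:,0].argmin()],Q[Q[:,0].argmax()],Q[Q[:,1].argmin()]
    print(cv2.boundingRect(c),cv2.minAreaRect(P),[ray(K,T,*p,.032).round(4)[:2] for p in (l,r,t)])
# rim z=.11, inside wall edges
for p in [(158,5),(415,5),(168,180),(405,180),(152,3),(420,5)]: print(p,ray(K,T,*p,.11).round(3))
E
```

```text
(252, 163, 61, 48) ((573.222900390625, -32.43805694580078), (69.56827545166016, 54.11677551269531), 80.69451141357422) [array([ 0.5686, -0.0668]), array([ 0.5959, -0.0009]), array([ 0.5455, -0.0357])]
(254, 72, 59, 82) ((494.6125183105469, -21.069496154785156), (61.437904357910156, 82.85209655761719), 81.84541320800781) [array([ 0.4494, -0.0446]), array([0.4656, 0.0141]), array([ 0.4494, -0.0446])]
(158, 5) [ 0.408 -0.104  0.11 ]
(415, 5) [0.435 0.088 0.11 ]
(168, 180) [ 0.538 -0.128  0.11 ]
(405, 180) [0.568 0.076 0.11 ]
(152, 3) [ 0.406 -0.108  0.11 ]
(420, 5) [0.436 0.091 0.11 ]
```

Emit:
carry_out(dr=[[0,0,0],[0,0,0],[0,0,0],[0,0,0],[0,0,0],[0,0,0],[0,0,0],[0,0,0]], translation=[[0.1,0,-4],[0.1,0,-8],[0.1,0,-11],[0.1,0,-13],[0.1,0,-14],[0.1,0,-14.5],[0.1,0,-14.7],[0.1,0,-14.7]], grip=[0,0,0,0,0,0,0,0])

```text
time: 6.03
position: [0.583, -0.0357, 0.0542]
tool_rot: [0.07, 0.998, -0.0, 0.001]
ft_force: [0.1, -0.4, -1.2]
grip_width: 0.0484
```

Emit:
carry_out(dr=[[0,0,0],[0,0,0],[0,0,0],[0,0,0]], translation=[[0,0,-0.1],[0,0,-0.2],[0,0,-0.3],[0,0,-0.3]], grip=[0,0,0,0])

```text
time: 6.37
position: [0.5825, -0.0355, 0.0512]
tool_rot: [0.07, 0.998, -0.0, 0.001]
ft_force: [0.1, -0.3, -1.3]
grip_width: 0.0482
```

Emit:
carry_out(dr=[[0,0,0],[0,0,0],[0,0,0],[0,0,0]], translation=[[0,0,-0.1],[0,0,-0.2],[0,0,-0.2],[0,0,-0.2]], grip=[0,0,0,0])

```text
time: 6.7
position: [0.5823, -0.0355, 0.0489]
tool_rot: [0.07, 0.998, -0.0, 0.0]
ft_force: [-0.5, -0.7, 1.7]
grip_width: 0.048
```

Contact felt. Releasing and rising.

Emit:
carry_out(dr=[[0,0,0],[0,0,0],[0,0,0],[0,0,0],[0,0,0],[0,0,0],[0,0,0],[0,0,0],[0,0,0],[0,0,0],[0,0,0]], translation=[[0,0,0],[0,0,0],[0,0,0],[0,0,0],[0,0,1],[0,0,4],[0,0,8],[0,0,12],[0,0,16],[0,0,16],[0,0,16]], grip=[0.75,0.75,0.75,0.75,0.75,0.75,0.75,0.75,0.75,0.75,0.75])

```text
time: 7.62
position: [0.584, -0.0358, 0.2123]
tool_rot: [0.07, 0.998, -0.001, 0.004]
ft_force: [-1.0, -0.9, -0.2]
grip_width: 0.0654
```

```bash
python3 w.py w3
```

```text
t 7.6667 p [ 0.5823 -0.0354  0.21  ] jaw 82.0 q6 -1.68 w 0.0653 cam [ 0.512 -0.026  0.375]
```

View pics/w3.png

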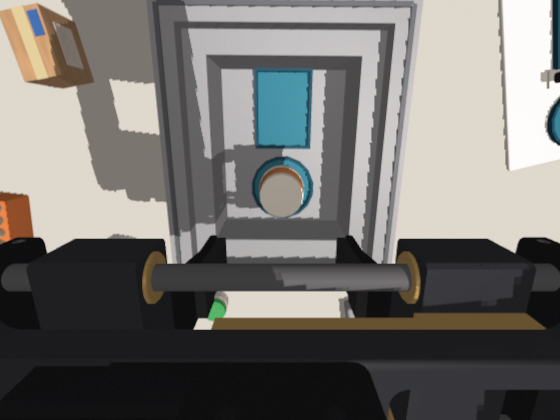

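The jar stands in the round nest (282,190). Going to the carton.

Emit:
carry_out(dr=[[0,0,0.192],[0,0,0.192],[0,0,0.192],[0,0,0.192],[0,0,0.192],[0,0,0.192],[0,0,0.192],[0,0,0.192],[0,0,0.192],[0,0,0.192],[0,0,0.192],[0,0,0.192],[0,0,0.192],[0,0,0.192],[0,0,0.192],[0,0,0.192]], translation=[[-18,-22.6,0],[-18,-22.6,0],[-18,-22.6,0],[-18,-22.6,0],[-18,-22.6,0],[-18,-22.6,0],[-18,-22.6,0],[-18,-22.6,0],[-18,-22.6,0],[-18,-22.6,-4],[-18,-22.6,-8],[-18,-22.6,-11.5],[-18,-22.6,-13],[-18,-22.6,-13],[-18,-22.6,-13],[-18,-22.6,-13]], grip=[0.9,0.9,0.9,0.9,0.9,0.9,0.9,0.9,0.9,0.9,0.9,0.9,0.9,0.9,0.9,0.9])

```text
time: 9.0
position: [0.403, -0.2609, 0.079]
tool_rot: [-0.027, 1.0, -0.0, 0.0]
ft_force: [0.5, 0.1, 0.4]
grip_width: 0.0782
```

```bash
python3 w.py w4
```

```text
t 9.05 p [ 0.4031 -0.2614  0.0795] jaw 93.1 q6 -2.43 w 0.0785 cam [ 0.332 -0.265  0.242]
```

View pics/w4.png

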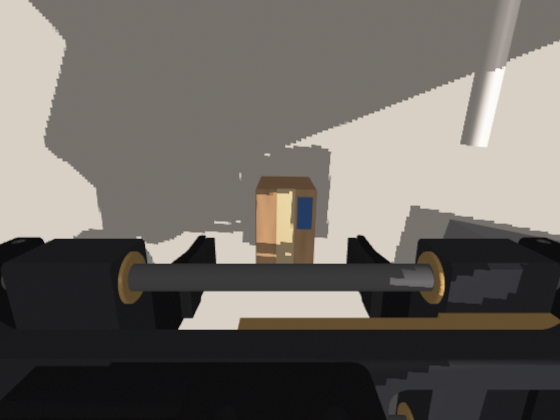

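The carton (286,225) is square and centred between the fingers.

Emit:
carry_out(dr=[[0,0,0],[0,0,0],[0,0,0],[0,0,0],[0,0,0],[0,0,0],[0,0,0],[0,0,0],[0,0,0],[0,0,0],[0,0,0],[0,0,0]], translation=[[0,0,-3],[0,0,-5.6],[0,0,-5.6],[0,0,-5.6],[0,0,-5.6],[0,0,-5.6],[0,0,-5.6],[0,0,-5.6],[0,0,-5.6],[0,0,-5.6],[0,0,-5.6],[0,0,-5.6]], grip=[0.9,0.9,0.9,0.9,0,0,0,0,0,0,0,0])

```text
time: 10.05
position: [0.4019, -0.261, 0.0228]
tool_rot: [-0.026, 1.0, 0.0, -0.0]
ft_force: [-0.4, 1.4, 4.5]
grip_width: 0.0399
```

Emit:
carry_out(dr=[[0,0,0],[0,0,0],[0,0,0],[0,0,0],[0,0,0],[0,0,0],[0,0,0]], translation=[[0,0,2],[0,0,6],[0,0,10],[0,0,14],[0,0,18],[0,0,18],[0,0,18]], grip=[0,0,0,0,0,0,0])

```text
time: 10.63
position: [0.4032, -0.2626, 0.2047]
tool_rot: [-0.026, 1.0, -0.002, 0.002]
ft_force: [-0.1, -0.7, -1.4]
grip_width: 0.04
```

Emit:
carry_out(dr=[[0,0,-0.193],[0,0,-0.193],[0,0,-0.193],[0,0,-0.193],[0,0,-0.193],[0,0,-0.193],[0,0,-0.193],[0,0,-0.193],[0,0,-0.193],[0,0,-0.193],[0,0,-0.193]], translation=[[9.2,24,0],[9.2,24,0],[9.2,24,0],[9.2,24,0],[9.2,24,0],[9.2,24,0],[9.2,24,0],[9.2,24,0],[9.2,24,0],[9.2,24,0],[9.2,24,0]], grip=[0,0,0,0,0,0,0,0,0,0,0])

```text
time: 11.55
position: [0.4934, -0.0227, 0.2018]
tool_rot: [0.071, 0.997, -0.0, -0.001]
ft_force: [-0.4, -0.0, -1.8]
grip_width: 0.0399
```

```bash
python3 w.py w5
```

```text
t 11.6 p [ 0.4935 -0.0228  0.2021] jaw 81.8 q6 -1.7 w 0.0398 cam [ 0.423 -0.013  0.365]
```

View pics/w5.png

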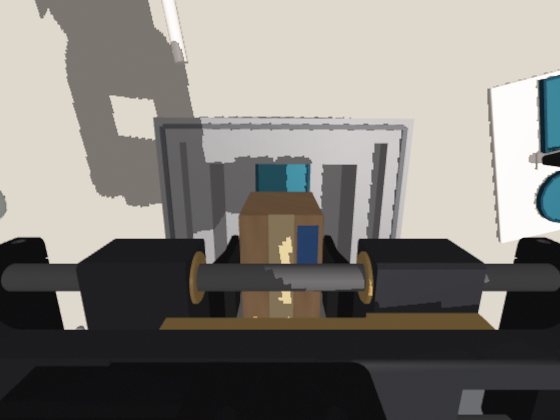

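```bash
python3 - <<'E'
from h import *
d=np.load("w5.npz");K,T=d["K"],d["T"]; t=np.array([.4935,-.0228]); a=np.radians(-8.2); ax=np.array([np.cos(a),np.sin(a)])
print((ray(K,T,281,213,.2333)[:2]-t)@ax,(ray(K,T,281,192,.1793)[:2]-t)@ax)
print("nest near edge",ray(K,T,281,164,.034))
print("nest side y", ray(K,T,256,180,.034),ray(K,T,310,180,.034))
E
```

```text
-0.033701492333854714 -0.03236691156266552
nest near edge [ 0.45996639 -0.01765931  0.034     ]
nest side y [ 0.47380331 -0.04837     0.034     ] [0.4826059  0.01236991 0.034     ]
```

Emit:
carry_out(dr=[[0,0,0],[0,0,0],[0,0,0],[0,0,0],[0,0,0],[0,0,0],[0,0,0],[0,0,0],[0,0,0]], translation=[[0.2,0.1,-4],[0.2,0.1,-8],[0.2,0.1,-11],[0.2,0.1,-13],[0.2,0.1,-14],[0.2,0.1,-14.5],[0.2,0.1,-14.7],[0.2,0.1,-14.7],[0.2,0.1,-14.8]], grip=[0,0,0,0,0,0,0,0,0])

```text
time: 12.35
position: [0.4972, -0.0209, 0.0558]
tool_rot: [0.07, 0.998, -0.0, 0.001]
ft_force: [-0.4, -0.2, -0.6]
grip_width: 0.0398
```

Emit:
carry_out(dr=[[0,0,0],[0,0,0],[0,0,0],[0,0,0]], translation=[[0,0,-0.1],[0,0,-0.2],[0,0,-0.3],[0,0,-0.3]], grip=[0,0,0,0])

```text
time: 12.68
position: [0.4962, -0.0204, 0.0518]
tool_rot: [0.07, 0.998, -0.0, 0.0]
ft_force: [-0.6, -0.0, -0.5]
grip_width: 0.0398
```

Emit:
carry_out(dr=[[0,0,0],[0,0,0],[0,0,0],[0,0,0]], translation=[[0,0,-0.05],[0,0,-0.1],[0,0,-0.15],[0,0,-0.15]], grip=[0,0,0,0])

```text
time: 13.02
position: [0.4962, -0.0204, 0.0508]
tool_rot: [0.07, 0.998, -0.0, 0.0]
ft_force: [-1.6, -0.6, 5.4]
grip_width: 0.0401
```

Contact (5 N up). Releasing, rising, and moving off toward the divider.

Emit:
carry_out(dr=[[0,0,0],[0,0,0],[0,0,0],[0,0,0],[0,0,0],[0,0,0],[0,0,0],[0,0,0],[0,0,0],[0,0,0]], translation=[[0,0,0],[0,0,0],[0,0,0],[0,0,1],[0,0,4],[0,0,8],[0,0,12],[0,0,16],[0,0,16],[0,0,16]], grip=[0.65,0.65,0.65,0.65,0.65,0.65,0.65,0.65,0.65,0.65])

```text
time: 13.85
position: [0.4977, -0.0208, 0.2131]
tool_rot: [0.07, 0.998, -0.001, 0.003]
ft_force: [0.2, -0.8, 0.3]
grip_width: 0.0566
```

Emit:
carry_out(dr=[[0,0,-1.318],[0,0,-1.318],[0,0,-1.318],[0,0,-1.318],[0,0,-1.318],[0,0,-1.318],[0,0,-1.318],[0,0,-1.318],[0,0,-1.318],[0,0,-1.318],[0,0,-1.318],[0,0,-1.318],[0,0,-1.318],[0,0,-1.318]], translation=[[0.4,33.8,0],[0.4,33.8,0],[0.4,33.8,0],[0.4,33.8,0],[0.4,33.8,0],[0.4,33.8,0],[0.4,33.8,0],[0.4,33.8,0],[0.4,33.8,0],[0.4,33.8,0],[0.4,33.8,0],[0.4,33.8,0],[0.4,33.8,0],[0.4,33.8,0]], grip=[0.65,0.65,0.65,0.65,0.65,0.65,0.65,0.65,0.65,0.65,0.65,0.65,0.65,0.65])

```text
time: 15.02
position: [0.499, 0.3172, 0.2084]
tool_rot: [0.666, 0.746, -0.002, -0.001]
ft_force: [-0.5, -0.1, 0.9]
grip_width: 0.0564
```

```bash
python3 w.py w6; python3 - <<'E'
from h import *
i,K,T=cam("top"); cv2.imwrite("pics/top1.png",i)
w=cv2.imread("pics/w6.png")
c=cv2.resize(i[140:270,215:335],None,fx=3,fy=3,interpolation=3)
b=np.zeros((420,760,3),np.uint8); b[:390,:360]=c[:390]; b[:300,360:]=cv2.resize(w,(400,300)); cv2.imwrite("pics/comb1.png",b)
E
```

```text
t 15.0667 p [0.4993 0.3171 0.2087] jaw 6.5 q6 0.26 w 0.0565 cam [0.491 0.388 0.371]
```

View pics/comb1.png

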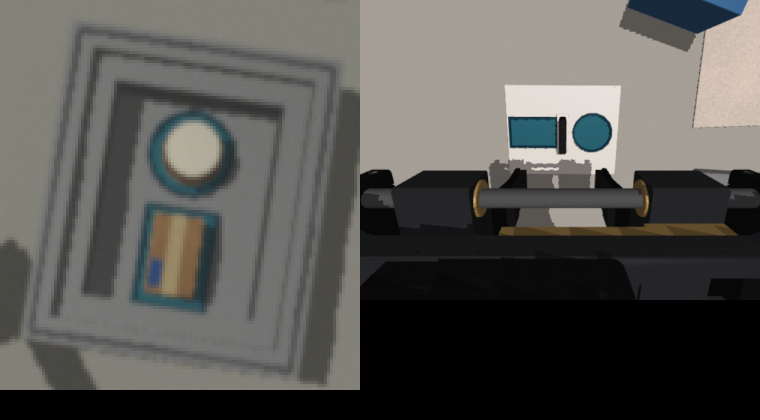

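Both jar and carton are seated in their nests. The divider is square in the wrist view with its tab at about (283,189) and nests on both sides. Measuring it.

```bash
python3 - <<'E'
from h import *
i=cv2.imread("pics/w6.png"); d=np.load("w6.npz"); K,T=d["K"],d["T"]; hsv=cv2.cvtColor(i,cv2.COLOR_BGR2HSV)
m=cv2.inRange(hsv,np.array((85,90,30)),np.array((105,255,255))); m[235:]=0; m[:,:180]=0;m[:,380:]=0;m[:140]=0
cs,_=cv2.findContours(m,cv2.RETR_EXTERNAL,cv2.CHAIN_APPROX_NONE)
for c in cs:
    if cv2.contourArea(c)<200: continue
    P=np.array([ray(K,T,u,v,.012)[:2] for u,v in c[:,0]]).astype(np.float32)*1000
    print(cv2.boundingRect(c),cv2.minAreaRect(P),cv2.minEnclosingCircle(P))
k=cv2.inRange(hsv,np.array((0,0,0)),np.array((179,255,45))); k[:150]=0;k[220:]=0;k[:,:265]=0;k[:,305:]=0
c=max(cv2.findContours(k,cv2.RETR_EXTERNAL,cv2.CHAIN_APPROX_NONE)[0],key=cv2.contourArea)
print("tab",cv2.boundingRect(c)); x,y,w,h=cv2.boundingRect(c)
for z in(0.005,.05): print(z,ray(K,T,x+w/2,y,z).round(4),ray(K,T,x+w/2,y+h,z).round(4))
E
```

```text
(208, 164, 68, 43) ((449.3028564453125, 314.7962951660156), (82.38565063476562, 52.90565490722656), 6.493045330047607) ((449.64752197265625, 315.0953674316406), 48.49906539916992)
(298, 159, 55, 54) ((551.6774291992188, 326.1421813964844), (65.92639923095703, 66.65855407714844), 52.0855598449707) ((551.3845825195312, 325.8418884277344), 33.99416732788086)
tab (279, 164, 10, 51)
0.005 [0.4983 0.3462 0.005 ] [0.5059 0.2807 0.005 ]
0.05 [0.4974 0.3513 0.05  ] [0.5041 0.2938 0.05  ]
```

Emit:
carry_out(dr=[[0,0,0],[0,0,0],[0,0,0],[0,0,0],[0,0,0],[0,0,0],[0,0,0],[0,0,0],[0,0,0],[0,0,0],[0,0,0],[0,0,0],[0,0,0],[0,0,0],[0,0,0],[0,0,0]], translation=[[0,0.2,-4],[0,0.2,-8],[0,0.2,-12],[0,0.2,-15],[0,0.2,-17],[0,0.2,-18.5],[0,0.2,-19.1],[0,0.2,-19.1],[0,0.2,-19.1],[0,0.2,-19.1],[0,0.2,-19.1],[0,0.2,-19.1],[0,0.2,-19.1],[0,0.2,-19.1],[0,0.2,-19.1],[0,0.2,-19.1]], grip=[0.5,0.5,0.5,0.5,0.5,0.5,0.5,0.5,0.5,0,0,0,0,0,0,0], newtons=45)

```text
time: 16.45
position: [0.5004, 0.3197, 0.0195]
tool_rot: [0.666, 0.746, 0.0, 0.0]
ft_force: [1.1, -0.1, 2.5]
grip_width: 0.0115
```

Emit:
carry_out(dr=[[0,0,0],[0,0,0],[0,0,0],[0,0,0],[0,0,0],[0,0,0],[0,0,0],[0,0,0],[0,0,0],[0,0,0]], translation=[[0,0,0],[0,0,1],[0,0,3],[0,0,6],[0,0,10],[0,0,14],[0,0,18],[0,0,18],[0,0,18],[0,0,18]], grip=[0,0,0,0,0,0,0,0,0,0])

```text
time: 17.28
position: [0.4988, 0.319, 0.1984]
tool_rot: [0.666, 0.746, -0.001, -0.001]
ft_force: [0.4, 1.0, -3.0]
grip_width: 0.0117
```

Emit:
carry_out(dr=[[0,0,-0.253],[0,0,-0.253],[0,0,-0.253],[0,0,-0.253],[0,0,-0.253],[0,0,-0.253],[0,0,-0.253],[0,0,-0.253],[0,0,-0.253],[0,0,-0.253],[0,0,-0.253],[0,0,-0.253],[0,0,-0.253],[0,0,-0.253],[0,0,-0.253]], translation=[[0.4,-3,0],[0.7,-6,0],[1.1,-9,0],[1.4,-12,0],[1.8,-15,0],[2.1,-18,0],[2.4,-21,0],[2.7,-24,0],[3,-27,0],[3.3,-30,0],[3.6,-33,0],[3.8,-34.8,0],[3.8,-34.8,0],[3.8,-34.8,0],[3.8,-34.8,0]], grip=[0,0,0,0,0,0,0,0,0,0,0,0,0,0,0])

```text
time: 18.53
position: [0.5365, -0.0276, 0.1973]
tool_rot: [0.755, 0.655, -0.001, -0.002]
ft_force: [0.9, -0.2, -2.6]
grip_width: 0.0119
```

Emit:
carry_out(dr=[[0,0,0],[0,0,0],[0,0,0],[0,0,0],[0,0,0],[0,0,0]], translation=[[0,0,-2],[0,0,-3.5],[0,0,-5],[0,0,-5.8],[0,0,-5.8],[0,0,-5.8]], grip=[0,0,0,0,0,0])

```text
time: 19.03
position: [0.5376, -0.0274, 0.1406]
tool_rot: [0.755, 0.656, -0.0, -0.001]
ft_force: [0.8, 1.0, -2.5]
grip_width: 0.0114
```

```bash
python3 w.py w7; python3 - <<'E'
from h import *
i,K,T=cam("top"); cv2.imwrite("pics/top2.png",i)
w=cv2.imread("pics/w7.png")
b=np.zeros((420,800,3),np.uint8); b[:390,:360]=cv2.resize(i[140:270,215:335],None,fx=3,fy=3,interpolation=3); b[:330,360:]=cv2.resize(w,(440,330)); cv2.imwrite("pics/comb2.png",b)
E
```

```text
t 19.0833 p [ 0.5383 -0.0278  0.1413] jaw -8.0 q6 -0.12 w 0.012 cam [0.548 0.043 0.304]
```

View pics/comb2.png

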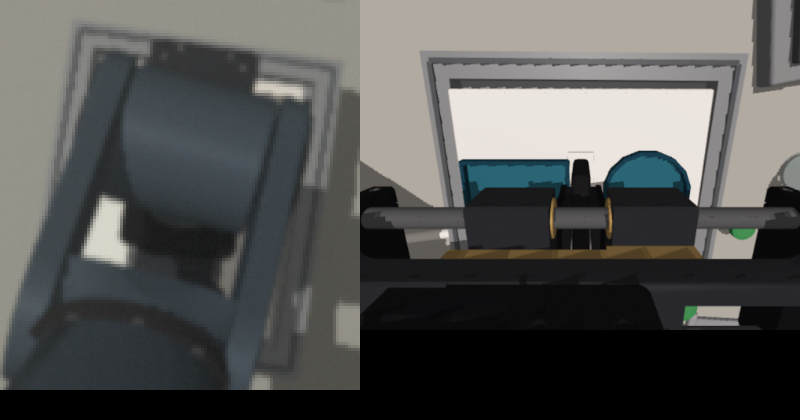

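```bash
python3 - <<'E'
from h import *
i=cv2.imread("pics/w7.png")
cv2.imwrite("pics/crop3.png",cv2.resize(i[55:225,70:500],None,fx=1.8,fy=1.8,interpolation=3))
E
```

```text
(no output)
```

View pics/crop3.png

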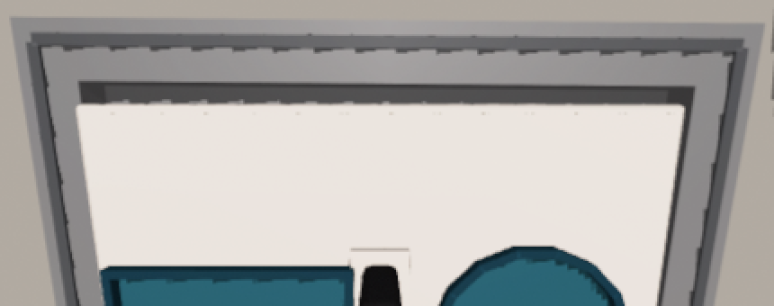

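```bash
python3 - <<'E'
from h import *
d=np.load("w7.npz");K,T=d["K"],d["T"]; a=np.radians(-8.1); R=np.array([[np.cos(a),np.sin(a)],[-np.sin(a),np.cos(a)]]); t=np.array([.5383,-.0278])
def f(n,x,y,z): print(n,(R@(ray(K,T,x/1.8+70,y/1.8+55,z)[:2]-t)*1000).round(1))
f("rimTL",31,37,.11);f("rimTR",746,40,.11);f("outTL",11,17,.11);f("outTR",763,27,.11)
f("ledTL",78,82,.092);f("ledTR",693,87,.092)
f("trayTL",77,104,.1268);f("trayTR",685,107,.1268)
f("rimL low",74,300,.11);f("rimR low",709,300,.11); f("trayL",103,290,.1268);f("trayR",657,290,.1268)
E
```

```text
rimTL [-119.4  102.7]
rimTR [122.6 101.8]
outTL [-125.   108.9]
outTR [127.5 105.8]
ledTL [-115.3   89.9]
ledTR [117.   88.2]
trayTL [-97.7  80.2]
trayTR [96.  79.4]
rimL low [-118.7    9.3]
rimR low [125.    9.6]
trayL [-97.8  18.3]
trayR [95.4 18.6]
```

Tray and box rim differ by about 2 mm along x and 0.5 mm in y, well within the 8 mm clearance. Correcting this and lowering.

Emit:
carry_out(dr=[[0,0,0],[0,0,0],[0,0,0],[0,0,0],[0,0,0],[0,0,0]], translation=[[0.2,-0.1,0],[0.2,-0.1,-1],[0.2,-0.1,-2],[0.2,-0.1,-2.4],[0.2,-0.1,-2.6],[0.2,-0.1,-2.6]], grip=[0,0,0,0,0,0])

```text
time: 19.63
position: [0.5394, -0.0293, 0.114]
tool_rot: [0.755, 0.655, -0.001, -0.001]
ft_force: [0.3, -0.2, -2.7]
grip_width: 0.012
```

Emit:
carry_out(dr=[[0,0,0],[0,0,0],[0,0,0],[0,0,0],[0,0,0]], translation=[[0,0,-0.1],[0,0,-0.2],[0,0,-0.3],[0,0,-0.4],[0,0,-0.4]], grip=[0,0,0,0,0])

```text
time: 20.05
position: [0.5403, -0.0295, 0.1114]
tool_rot: [0.755, 0.656, 0.0, 0.0]
ft_force: [0.4, 0.0, 0.6]
grip_width: 0.0117
```

Seated at the expected height (0.1114 m). Releasing and rising.

Emit:
carry_out(dr=[[0,0,0],[0,0,0],[0,0,0],[0,0,0],[0,0,0],[0,0,0],[0,0,0],[0,0,0],[0,0,0],[0,0,0],[0,0,0]], translation=[[0,0,-0.1],[0,0,-0.1],[0,0,-0.1],[0,0,-0.1],[0,0,0.5],[0,0,2],[0,0,5],[0,0,8],[0,0,11],[0,0,11],[0,0,11]], grip=[0,0.4,0.4,0.4,0.4,0.4,0.4,0.4,0.4,0.4,0.4])

```text
time: 20.97
position: [0.5414, -0.0297, 0.2232]
tool_rot: [0.755, 0.656, 0.001, 0.002]
ft_force: [-0.4, -0.0, -0.5]
grip_width: 0.0348
```

```bash
python3 w.py w8; python3 - <<'E'
from h import *
i=cv2.imread("pics/w8.png"); d=np.load("w8.npz"); K,T=d["K"],d["T"]; hsv=cv2.cvtColor(i,cv2.COLOR_BGR2HSV)
m=cv2.inRange(hsv,np.array((85,90,30)),np.array((105,255,255))); m[240:]=0
for c in cv2.findContours(m,cv2.RETR_EXTERNAL,cv2.CHAIN_APPROX_NONE)[0]:
    if cv2.contourArea(c)<600: continue
    P=np.array([ray(K,T,u,v,.103)[:2] for u,v in c[:,0]]).astype(np.float32)*1000
    print(cv2.boundingRect(c),cv2.minAreaRect(P),cv2.minEnclosingCircle(P))
E
```

```text
t 21.0167 p [ 0.5401 -0.0294  0.2216] jaw -8.1 q6 -0.12 w 0.0348 cam [0.55  0.041 0.386]
(183, 176, 87, 53) ((488.7053527832031, -21.88506317138672), (53.193931579589844, 83.11896514892578), 81.83016967773438) ((488.6699523925781, -21.848913192749023), 48.767704010009766)
(298, 169, 68, 67) ((590.5545043945312, -36.27049255371094), (66.45999908447266, 67.3663330078125), 38.48591995239258) ((590.2172241210938, -36.778648376464844), 34.62295150756836)
```

View pics/w8.png

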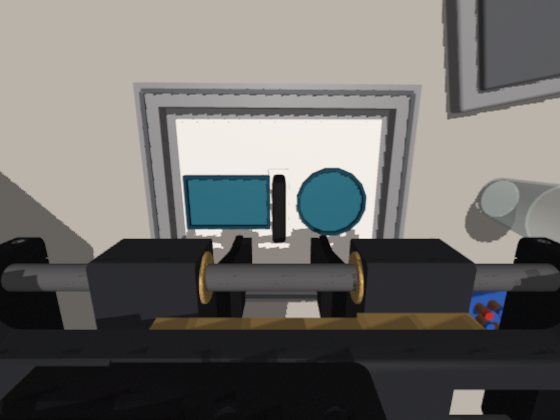

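The tray lies level on the ledge with its nests at (227,202) and (331,202); sizes and centres match expectation. Going to the rack at (0.5785,-0.390), jaws at 76°.

Emit:
carry_out(dr=[[0,0,1.468],[0,0,1.468],[0,0,1.468],[0,0,1.468],[0,0,1.468],[0,0,1.468],[0,0,1.468],[0,0,1.468],[0,0,1.468],[0,0,1.468],[0,0,1.468],[0,0,1.468],[0,0,1.468],[0,0,1.468],[0,0,1.468],[0,0,1.468],[0,0,1.468],[0,0,1.468]], translation=[[3.8,-36.1,0],[3.8,-36.1,0],[3.8,-36.1,0],[3.8,-36.1,0],[3.8,-36.1,0],[3.8,-36.1,0],[3.8,-36.1,0],[3.8,-36.1,0],[3.8,-36.1,0],[3.8,-36.1,0],[3.8,-36.1,0],[3.8,-36.1,0],[3.8,-36.1,-3],[3.8,-36.1,-6],[3.8,-36.1,-9],[3.8,-36.1,-10],[3.8,-36.1,-10],[3.8,-36.1,-10]], grip=[0.85,0.85,0.85,0.85,0.85,0.85,0.85,0.85,0.85,0.85,0.85,0.85,0.85,0.85,0.85,0.85,0.85,0.85], newtons=25)

```text
time: 22.52
position: [0.5777, -0.3901, 0.1199]
tool_rot: [0.122, 0.993, 0.001, -0.001]
ft_force: [-0.4, -1.3, 0.2]
grip_width: 0.0741
```

```bash
python3 w.py w9
```

```text
t 22.5667 p [ 0.5787 -0.3909  0.1216] jaw 76.0 q6 -2.08 w 0.0741 cam [ 0.509 -0.373  0.283]
```

View pics/w9.png

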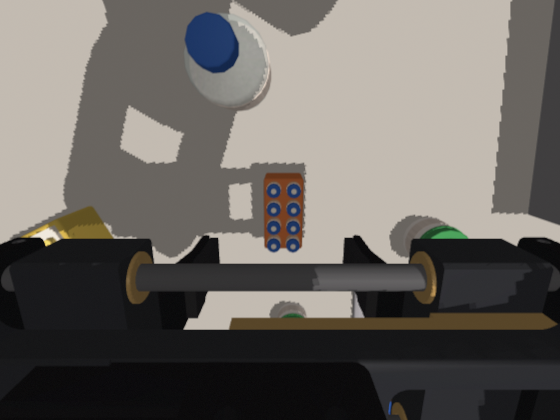

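The rack (283,213) is square and centred between the fingers.

Emit:
carry_out(dr=[[0,0,0],[0,0,0],[0,0,0],[0,0,0],[0,0,0],[0,0,0],[0,0,0],[0,0,0],[0,0,0],[0,0,0],[0,0,0],[0,0,0],[0,0,0],[0,0,0],[0,0,0]], translation=[[0,0,-4],[0,0,-7],[0,0,-9.5],[0,0,-10.7],[0,0,-11],[0,0,-11],[0,0,-11],[0,0,-11],[0,0,-11],[0,0,-11],[0,0,-11],[0,0,-11],[0,0,-11],[0,0,-11],[0,0,-11]], grip=[0.85,0.85,0.85,0.85,0.85,0.85,0,0,0,0,0,0,0,0,0])

```text
time: 23.82
position: [0.5781, -0.3902, 0.0112]
tool_rot: [0.122, 0.993, 0.0, -0.0]
ft_force: [-0.9, 0.9, 2.8]
grip_width: 0.0337
```

Emit:
carry_out(dr=[[0,0,0],[0,0,0],[0,0,0],[0,0,0],[0,0,0],[0,0,0],[0,0,0],[0,0,0],[0,0,0]], translation=[[0,0,1],[0,0,4],[0,0,8],[0,0,12],[0,0,16],[0,0,20],[0,0,20],[0,0,20],[0,0,20]], grip=[0,0,0,0,0,0,0,0,0])

```text
time: 24.57
position: [0.5775, -0.39, 0.2109]
tool_rot: [0.122, 0.993, 0.0, -0.0]
ft_force: [-0.7, -0.9, -1.2]
grip_width: 0.034
```

```bash
python3 w.py w10; python3 - <<'E'
from h import *
i=cv2.imread("pics/w10.png"); d=np.load("w10.npz"); K,T=d["K"],d["T"]; hsv=cv2.cvtColor(i,cv2.COLOR_BGR2HSV)
m=cv2.inRange(hsv,np.array((0,130,60)),np.array((13,255,255))); m[262:]=0; m[:100]=0;m[:,:225]=0;m[:,335:]=0
c=max(cv2.findContours(m,cv2.RETR_EXTERNAL,cv2.CHAIN_APPROX_NONE)[0],key=cv2.contourArea); x,y,w,h=cv2.boundingRect(c); print(x,y,w,h)
p=robot.get_obs()["position"]; a=np.radians(-14); ax=np.array([np.cos(a),np.sin(a)])
zb=p[2]-.0105
for z in(zb,zb+.036): print((ray(K,T,281,y,z)[:2]-p[:2])@ax)
E
```

```text
t 24.6167 p [ 0.577  -0.3895  0.2095] jaw 76.0 q6 -2.08 w 0.0343 cam [ 0.508 -0.373  0.374]
247 198 68 64
-0.03009598442520398
-0.038444750194318957
```

Emit:
carry_out(dr=[[0,0,0.103],[0,0,0.103],[0,0,0.103],[0,0,0.103],[0,0,0.103],[0,0,0.103],[0,0,0.103],[0,0,0.103],[0,0,0.103],[0,0,0.103],[0,0,0.103],[0,0,0.103],[0,0,0.103],[0,0,0.103]], translation=[[-9,36.8,0],[-9,36.8,0],[-9,36.8,0],[-9,36.8,0],[-9,36.8,0],[-9,36.8,0],[-9,36.8,0],[-9,36.8,0],[-9,36.8,0],[-9,36.8,0],[-9,36.8,0],[-9,36.8,0],[-9,36.8,0],[-9,36.8,0]], grip=[0,0,0,0,0,0,0,0,0,0,0,0,0,0])

```text
time: 25.78
position: [0.4887, -0.0239, 0.2106]
tool_rot: [0.071, 0.997, -0.0, -0.0]
ft_force: [0.9, -1.0, -0.1]
grip_width: 0.0336
```

Emit:
carry_out(dr=[[0,0,0],[0,0,0],[0,0,0],[0,0,0],[0,0,0],[0,0,0],[0,0,0]], translation=[[0,0,-3],[0,0,-6],[0,0,-8],[0,0,-9],[0,0,-9.5],[0,0,-9.5],[0,0,-9.5]], grip=[0,0,0,0,0,0,0])

```text
time: 26.37
position: [0.4887, -0.0233, 0.1162]
tool_rot: [0.071, 0.997, -0.0, 0.0]
ft_force: [-0.5, 0.9, -1.9]
grip_width: 0.0336
```

Emit:
carry_out(dr=[[0,0,0],[0,0,0],[0,0,0],[0,0,0],[0,0,0],[0,0,0],[0,0,0]], translation=[[-0.1,0.1,0],[-0.1,0.1,-0.1],[-0.1,0.1,-0.2],[-0.1,0.1,-0.3],[-0.1,0.1,-0.4],[-0.1,0.1,-0.5],[-0.1,0.1,-0.5]], grip=[0,0,0,0,0,0,0])

```text
time: 26.95
position: [0.487, -0.0214, 0.1109]
tool_rot: [0.07, 0.998, 0.0, -0.0]
ft_force: [0.8, 0.1, -0.8]
grip_width: 0.0337
```

Emit:
carry_out(dr=[[0,0,0],[0,0,0],[0,0,0],[0,0,0]], translation=[[0,0,-0.1],[0,0,-0.2],[0,0,-0.2],[0,0,-0.2]], grip=[0,0,0,0])

```text
time: 27.28
position: [0.4872, -0.0214, 0.1092]
tool_rot: [0.07, 0.998, -0.0, 0.0]
ft_force: [0.3, 0.1, 1.3]
grip_width: 0.0334
```

Contact at the expected height. Releasing and rising, then on to the tub with jaws along x.

Emit:
carry_out(dr=[[0,0,0],[0,0,0],[0,0,0],[0,0,0],[0,0,0],[0,0,0],[0,0,0],[0,0,0],[0,0,0],[0,0,0]], translation=[[0,0,-0.1],[0,0,-0.1],[0,0,-0.1],[0,0,-0.1],[0,0,1],[0,0,4],[0,0,7],[0,0,10],[0,0,10],[0,0,10]], grip=[0,0.6,0.6,0.6,0.6,0.6,0.6,0.6,0.6,0.6])

```text
time: 28.12
position: [0.4882, -0.0217, 0.2104]
tool_rot: [0.07, 0.998, -0.0, 0.002]
ft_force: [-0.6, 1.0, -0.5]
grip_width: 0.0522
```

Emit:
carry_out(dr=[[0,0,-1.43],[0,0,-1.43],[0,0,-1.43],[0,0,-1.43],[0,0,-1.43],[0,0,-1.43],[0,0,-1.43],[0,0,-1.43],[0,0,-1.43],[0,0,-1.43],[0,0,-1.43],[0,0,-1.43],[0,0,-1.43],[0,0,-1.43],[0,0,-1.43],[0,0,-1.43],[0,0,-1.43],[0,0,-1.43]], translation=[[15.9,-23.7,0],[15.9,-23.7,0],[15.9,-23.7,0],[15.9,-23.7,0],[15.9,-23.7,0],[15.9,-23.7,0],[15.9,-23.7,0],[15.9,-23.7,0],[15.9,-23.7,0],[15.9,-23.7,0],[15.9,-23.7,0],[15.9,-23.7,0],[15.9,-23.7,-3],[15.9,-23.7,-6],[15.9,-23.7,-9],[15.9,-23.7,-11],[15.9,-23.7,-11],[15.9,-23.7,-11]], grip=[0.9,0.9,0.9,0.9,0.9,0.9,0.9,0.9,0.9,0.9,0.9,0.9,0.9,0.9,0.9,0.9,0.9,0.9])

```text
time: 29.62
position: [0.6443, -0.2574, 0.0958]
tool_rot: [0.707, 0.707, -0.001, -0.003]
ft_force: [0.5, -0.0, 0.7]
grip_width: 0.0783
```

```bash
python3 w.py w11; python3 - <<'E'
from h import *
i=cv2.imread("pics/w11.png"); d=np.load("w11.npz"); K,T=d["K"],d["T"]; hsv=cv2.cvtColor(i,cv2.COLOR_BGR2HSV)
m=cv2.inRange(hsv,np.array((45,100,40)),np.array((80,255,255))); m[236:]=0
for c in cv2.findContours(m,cv2.RETR_EXTERNAL,cv2.CHAIN_APPROX_NONE)[0]:
    if cv2.contourArea(c)<100: continue
    P=np.array([ray(K,T,u,v,.042)[:2] for u,v in c[:,0]]).astype(np.float32)*1000
    print(cv2.boundingRect(c),cv2.minEnclosingCircle(P))
j,K,T=cam("top"); cv2.imwrite("pics/top3.png",j)
E
```

```text
t 29.6667 p [ 0.6458 -0.2583  0.098 ] jaw -0.0 q6 -0.54 w 0.0782 cam [ 0.645 -0.187  0.259]
(257, 191, 59, 45) ((647.8571166992188, -254.35433959960938), 23.292978286743164)
(389, 55, 46, 47) ((732.3836059570312, -152.7719268798828), 15.536111831665039)
```

The tub lid measures 46.6 mm across at (0.648,-0.256), which is the right one and lies between the fingers. Grasping.

Emit:
carry_out(dr=[[0,0,0],[0,0,0],[0,0,0],[0,0,0],[0,0,0],[0,0,0],[0,0,0],[0,0,0],[0,0,0],[0,0,0],[0,0,0],[0,0,0],[0,0,0]], translation=[[0.1,0.1,-4],[0.1,0.1,-7],[0.1,0.1,-8.3],[0.1,0.1,-8.7],[0.1,0.1,-8.7],[0.1,0.1,-8.7],[0.1,0.1,-8.7],[0.1,0.1,-8.7],[0.1,0.1,-8.7],[0.1,0.1,-8.7],[0.1,0.1,-8.7],[0.1,0.1,-8.7],[0.1,0.1,-8.7]], grip=[0.9,0.9,0.9,0.9,0.9,0,0,0,0,0,0,0,0], newtons=20)

```text
time: 30.8
position: [0.6474, -0.2576, 0.0126]
tool_rot: [0.707, 0.707, 0.0, 0.0]
ft_force: [-0.6, 0.6, 3.9]
grip_width: 0.0452
```

Emit:
carry_out(dr=[[0,0,0],[0,0,0],[0,0,0],[0,0,0],[0,0,0],[0,0,0],[0,0,0],[0,0,0],[0,0,0]], translation=[[0,0,1],[0,0,4],[0,0,8],[0,0,12],[0,0,16],[0,0,20],[0,0,20],[0,0,20],[0,0,20]], grip=[0,0,0,0,0,0,0,0,0])

```text
time: 31.55
position: [0.6463, -0.257, 0.2118]
tool_rot: [0.707, 0.707, -0.0, -0.001]
ft_force: [-0.3, -0.4, -1.2]
grip_width: 0.0456
```

Emit:
carry_out(dr=[[0,0,1.431],[0,0,1.431],[0,0,1.431],[0,0,1.431],[0,0,1.431],[0,0,1.431],[0,0,1.431],[0,0,1.431],[0,0,1.431],[0,0,1.431],[0,0,1.431],[0,0,1.431],[0,0,1.431],[0,0,1.431],[0,0,1.431],[0,0,1.431]], translation=[[-5.6,22.1,0],[-5.6,22.1,0],[-5.6,22.1,0],[-5.6,22.1,0],[-5.6,22.1,0],[-5.6,22.1,0],[-5.6,22.1,0],[-5.6,22.1,0],[-5.6,22.1,0],[-5.6,22.1,0],[-5.6,22.1,0],[-5.6,22.1,0],[-5.6,22.1,0],[-5.6,22.1,0],[-5.6,22.1,0],[-5.6,22.1,0]], grip=[0,0,0,0,0,0,0,0,0,0,0,0,0,0,0,0])

```text
time: 32.88
position: [0.5906, -0.0363, 0.2112]
tool_rot: [0.07, 0.998, 0.0, -0.001]
ft_force: [0.4, 0.5, -1.5]
grip_width: 0.0455
```

Emit:
carry_out(dr=[[0,0,0],[0,0,0],[0,0,0],[0,0,0],[0,0,0],[0,0,0],[0,0,0]], translation=[[0,0,-3],[0,0,-6],[0,0,-8],[0,0,-9],[0,0,-9.3],[0,0,-9.3],[0,0,-9.3]], grip=[0,0,0,0,0,0,0])

```text
time: 33.47
position: [0.5921, -0.0367, 0.12]
tool_rot: [0.07, 0.998, -0.0, 0.001]
ft_force: [0.6, -0.4, -0.5]
grip_width: 0.0456
```

```bash
python3 w.py w12
```

```text
t 33.5167 p [ 0.5923 -0.0367  0.1204] jaw 82.0 q6 -1.68 w 0.0457 cam [ 0.521 -0.027  0.283]
```

View pics/w12.png

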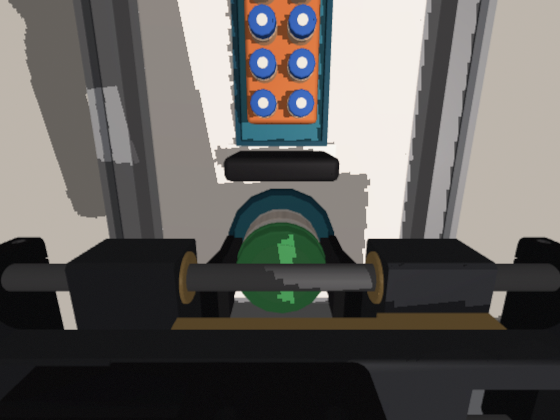

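The rack sits flat in the long nest (283,60), and the tub (282,265) is centred over the round nest. Lowering slowly.

Emit:
carry_out(dr=[[0,0,0],[0,0,0],[0,0,0],[0,0,0],[0,0,0],[0,0,0],[0,0,0]], translation=[[-0.1,0,-0.2],[-0.1,0,-0.4],[-0.1,0,-0.5],[-0.1,0,-0.6],[-0.1,0,-0.7],[-0.1,0,-0.7],[-0.1,0,-0.7]], grip=[0,0,0,0,0,0,0])

```text
time: 34.1
position: [0.5901, -0.0364, 0.112]
tool_rot: [0.07, 0.998, 0.0, -0.0]
ft_force: [-0.6, -0.7, -0.8]
grip_width: 0.0459
```

Emit:
carry_out(dr=[[0,0,0],[0,0,0],[0,0,0],[0,0,0]], translation=[[0,0,-0.1],[0,0,-0.2],[0,0,-0.2],[0,0,-0.2]], grip=[0,0,0,0])

```text
time: 34.43
position: [0.5903, -0.0365, 0.1106]
tool_rot: [0.07, 0.998, -0.0, 0.0]
ft_force: [-1.2, -0.3, 4.3]
grip_width: 0.0458
```

Contact (4 N). Releasing, rising, and clearing to the side for the final check.

Emit:
carry_out(dr=[[0,0,0],[0,0,0],[0,0,0],[0,0,0],[0,0,0],[0,0,0],[0,0,0],[0,0,0],[0,0,0]], translation=[[0,0,0],[0,0,0],[0,0,0],[0,0,1],[0,0,4],[0,0,7],[0,0,10],[0,0,12],[0,0,12]], grip=[0.75,0.75,0.75,0.75,0.75,0.75,0.75,0.75,0.75])

```text
time: 35.18
position: [0.5933, -0.0371, 0.2359]
tool_rot: [0.07, 0.998, -0.001, 0.005]
ft_force: [0.7, 0.5, 0.4]
grip_width: 0.0648
```

Emit:
carry_out(dr=[[0,0,0],[0,0,0],[0,0,0],[0,0,0],[0,0,0],[0,0,0],[0,0,0],[0,0,0],[0,0,0],[0,0,0],[0,0,0],[0,0,0],[0,0,0],[0,0,0]], translation=[[-16,38,0],[-16,38,0],[-16,38,0],[-16,38,0],[-16,38,0],[-16,38,0],[-16,38,0],[-16,38,0],[-16,38,0],[-16,38,0],[-16,38,0],[-16,38,0],[-16,38,0],[-16,38,0]], grip=[0.75,0.75,0.75,0.75,0.75,0.75,0.75,0.75,0.75,0.75,0.75,0.75,0.75,0.75])

```text
time: 36.35
position: [0.4305, 0.3425, 0.2298]
tool_rot: [0.07, 0.998, -0.0, -0.0]
ft_force: [0.4, -0.2, -0.8]
grip_width: 0.0652
```

```bash
python3 - <<'E'
from h import *
i,K,T=cam("top"); s,_,_=cam("scene")
b=np.zeros((600,800,3),np.uint8)
b[:390,:360]=cv2.resize(i[140:270,215:335],None,fx=3,fy=3,interpolation=3)
b[:360,360:760]=cv2.resize(s[140:284,200:360],None,fx=2.5,fy=2.5,interpolation=3)
b[390:600,:300]=cv2.resize(i[110:250,330:530],(300,210)); b[390:600,400:]=cv2.resize(s[180:345,80:394],(400,210)); cv2.imwrite("pics/fin.png",b)
a=cv2.imread("pics/top0.png"); 
for n,(x0,y0,x1,y1) in {"solvent":(405,228,445,258),"wrench":(380,115,406,170)}.items():
    print(n,cv2.absdiff(a[y0:y1,x0:x1],i[y0:y1,x0:x1]).mean(), cv2.phaseCorrelate(cv2.cvtColor(a[y0:y1,x0:x1],6).astype(np.float32),cv2.cvtColor(i[y0:y1,x0:x1],6).astype(np.float32))[0])
E
```

```text
solvent 2.0555555555555554 (-0.005817959826600827, 0.01905321720144748)
wrench 2.276923076923077 (0.46704741518851556, -0.019600874480943276)
```

View pics/fin.png

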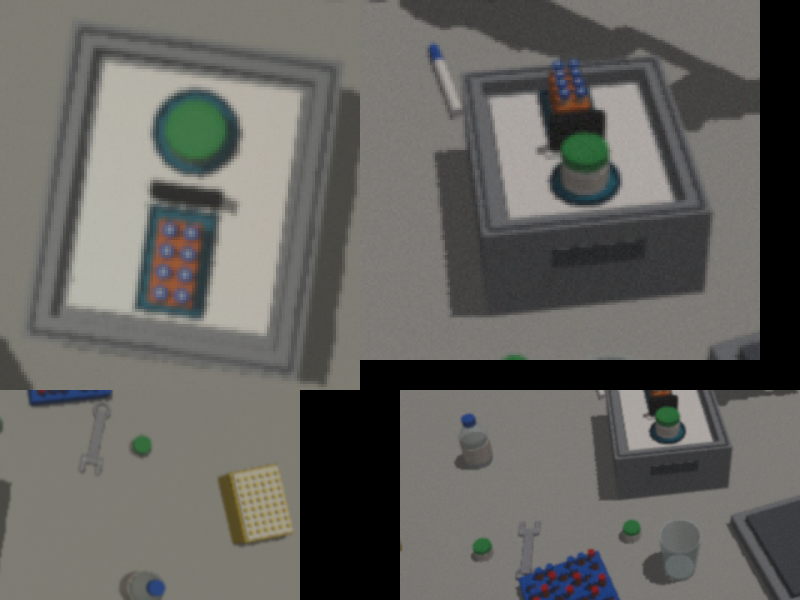

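The final view shows the tub and rack upright in the tray's nests, the tray level on the ledge, and the wrench and solvent bottle in place. Handing in.

```bash
python3 -c "
from rig import robot
print(robot.hand_in())"
```

```text
the job is handed in; nothing more can be done
None
```

The box is packed in the order asked: jar, carton, divider tray, rack, then tub. Each was set down at its expected height with only a few newtons of contact. The job was handed in after about 36 s of robot time, with the arm well clear.

- **Packing:** the last pictures show the rack and tub upright and flat inside the tray's nests, and the tray level on the ledge. The jar and carton were seen seated in their nests before the tray covered them; I couldn't check them after that.
- **Bystanders:** the solvent bottle shows no shift between the first and last pictures. The wrench check gave 0.47 pixel (about 1 mm). Its picture difference was only slightly above the bottle's (2.3 against 2.1), and the arm never touched it. I took it as unmoved, but that reading was not exactly zero.

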